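# Ratchet down the carving clamp

### The job

Take the ratchet wrench from its rest, fit its socket fully down over the square head of the clamp screw, and swing the handle back and forth, letting the ratchet slip on each return, until the pad holds the carving blank with about 1 N m of torque on the screw - firm, but never so tight that the wood is dented. Let go and leave the wrench sitting fully down on the screw head; do not disturb the other tools.

Things in the scene. Friction and masses are not known exactly. Their poses are not given: they have to be found in the camera images.
- wrench: Ratchet wrench, 239 mm long, 0.48 kg: round steel head 54 mm across, wooden handle 24 mm wide, 18 mm high. Origin on the socket's axis at the socket's open lower end; x points from handle to head, z up out of the head's back. The handle runs along -x, 62 to 212 mm from the axis, its centreline 39 mm above the origin; the head's top is 50 mm above it.
- wrench_grip (a point): Point on the handle's centreline 100 mm from the socket's axis, axes as the wrench's: a good place to grip across the handle (fingers closing along y). The force along y times the 100 mm, plus the twist about z, is the torque on the screw; it is felt in full while the handle moves, and drops by 0.1 to 0.2 N m when it stops.
- socket_mouth (a point): Centre of the open lower end of the wrench's dark square socket (40 mm square outside), turning with the socket, z up. Its square recess, sides along this frame's x and y, is 27.6 mm wide, flared in the lowest 4 mm, and 24 mm deep.
- socket (a joint): Angle of the socket in the wrench, rad, 0 to 0.25 at the start. Handle turned clockwise seen from above: drives the socket. Handle turned counter-clockwise: slips freely (about 0.1 N m) in clicks of 24 degrees and this value grows. Each driving stroke loses up to 24 degrees before a tooth catches, and up to 10 degrees of play on the head.
- rest: Fixed wooden tool rest in which the wrench lies level: board 290 x 75 x 12 mm, on which the socket stands; a notched post holds the handle 165 to 185 mm from the socket's axis, its cheeks 6 mm higher than the handle's centreline. Origin at bench height below the wrench's socket; the board runs from 50 mm along x to 240 mm along -x.
- head_top (a point): Centre of the top of the clamp screw's square steel head: 26 mm square (sides along this frame's x and y), 26 mm high, over a round flange 40 mm across. z up; it turns and sinks with the screw. With the wrench fully down, the socket's mouth is 24 mm below this point. Seen from above, clockwise tightens.
- clamp: Fixed green bench clamp: base 150 x 200 x 14 mm, two posts, cross beam 44 x 190 mm with its top 143 mm above the bench; the vertical screw passes through the beam's middle and sinks 2 mm per rad. Origin on the screw's axis at bench height, beam along y. The screw keeps its tightness when let go.
- pad: Round steel pad under the screw, 44 mm across; underside 78 mm above its origin; it does not turn. Slowly turned, the screw takes 0.7 N m until the pad meets the wood, after about 1 to 2.7 rad; then 0.5 to 0.8 N m more per rad. When to stop must be felt: 1.0 N m is right (10 N across the handle at 100 mm), 0.9 to 1.15 will do, over 1.2 dents the wood.
- blank: Pale wooden carving blank, a stepped block 104 x 98 x 46 mm, 0.35 kg, lying on the clamp's dark wooden bed under the pad; origin in the centre of its underside. The gap between pad and blank is 2 to 5.5 mm at the start
- chisel_a: Bench chisel with pale wooden handle, steel blade; 235 mm long, 26 mm wide, 24 mm high, lying on the bench; origin under it at bench height. Leave alone
- chisel_b: Chisel with red handle, narrow blade; 235 mm long, 26 mm wide, 24 mm high, lying on the bench; origin under it at bench height. Leave alone
- gouge: Carving tool with dark wooden handle; 235 mm long, 26 mm wide, 24 mm high, lying on the bench; origin under it at bench height. Leave alone
- offcut: Small pale wood offcut, 50 x 50 x 42 mm, lying on the bench; origin under it at bench height. Leave alone
- stone: Grey sharpening stone on a dark wooden base, 180 x 60 x 30 mm, lying on the bench; origin under it at bench height. Leave alone
- mallet: Turned wooden mallet standing on its head, 92 mm across and 235 mm high; origin centre of its underside. Leave alone
Not all that is in view belongs to the job. What is shaped like the blank but pink or purple is not meant.

How it is judged (in metres and radians):
On the way, in this order (a step that is already met when the one before it is completed fails the run):
1. the socket sits fully down over the screw's head (z of socket_mouth in the frame of head_top between -0.032 and -0.018 m and horizontal distance between socket_mouth and head_top below 0.007 m and angle between wrench's own z axis and vertical below 0.25 rad), for 0.2 s.
2. with the socket on the head, the ratchet has slipped on a return stroke (all of step 1 and value of joint socket above 0.65 rad), for 0.1 s.
3. the pad presses firmly on the blank (contact force between pad and blank above 80 N), for 0.2 s.
At the end, for the whole second after the job is handed in: The pad presses on the flat-lying blank with 80 to 260 N (about 0.86 to 1.22 N m on the screw); the released wrench rests still on the screw head, socket mouth 18 to 32 mm below the head's top and within 7 mm of its axis, tilted under 0.25 rad (all of step 1 and contact force between pad and blank between 80 and 260 N and linear speed of wrench below 0.02 m/s and angle between blank's own z axis and vertical below 0.05 rad); the robot touches nothing.
It fails at once if the screw was overtightened: the pad pressed on the blank with more than 270 N (over 1.24 N m) (contact force between pad and blank above 270 N).
It fails at once if another tool was moved more than 30 mm, or the mallet was tipped (distance of any of chisel_a, chisel_b, gouge, offcut, stone, mallet from where it was at the start of the episode above 0.03 m or angle between mallet's own z axis and vertical above 0.3 rad).
It also fails if it takes over 67 s, if anything falls off the work surface, if the arm or the gripper's body presses on something with over 40 N, if the wrist force passes 120 N, or if a joint passes its speed limit or range.

### The arm

A 7-joint arm with a two-finger parallel gripper is mounted at the origin on the work surface. World frame = base frame: x ahead of the robot, y to its left, z up, the work surface at z = 0. Lengths are in mm, angles in rad, forces in N, time in s.
With the tool pointing down it reaches from about 425 to 1025 mm from the base axis. Payload 9.4 kg.
Tool frame: the origin (TCP) lies at the very end of the fingers, on their centre line; the grasp point (between the pads) lies behind it (robot.tcp_to_grasp is the z of the grasp point in the tool frame, in mm); z points along the fingers, y is the direction in which the jaws open and shut (so a half turn about z gives the same grasp; the last joint's range is limited). The gripper opens to 93 mm and grips with 3 to 60 N. Pads are 15 mm wide; open, the fingers measure 128 mm over their backs; the gripper's body (75 mm by 188 mm) begins 65 mm behind the grasp point.
Start: joints at [1.257, 0.599, -0.003, 1.599, 0.002, 0.943, -0.08], TCP at [170.07, -704.77, 218.618] pointing down, gripper open.
Joint ranges: [-2.57, 2.57], [-0.35, 1.97], [-1.29, 1.29], [0.11, 2.56], [-1.05, 4.19], [0.11, 1.86], [-2.63, 2.63]. Speed limits (rad/s): [2.22, 2.22, 3.01, 3.01, 3.14, 3.14, 3.14].

### API

Orientations are given as a unit quaternion [w, x, y, z].
In Python, from workcell import robot, eyes gives the robot as it stands.
- The arm moves only by the tool apply_moves, never from a script. Its argument "moves" is a list of rows, each a list of 4 numbers: the shift along the tool's x, y, z in m, then the turn about the tool's z in degrees. In form: [[dx, dy, dz, yaw], ...]. A call has 1 to 20 rows; each row shifts and turns the commanded pose from where the row before left it, along the tool's axes as they then stand; what a row does not reach is not made up. A row lasts 1/10 s, in which the tool goes at most 50 mm and 8.59 degrees, less where a joint would pass 70% of its speed; a pose out of reach is approached as far as the arm can. A call is refused whole if a number of a shift passes 0.05 or a number of a turn 8.59, either way. A call with a gripper value outside its range is refused whole. "jaw" is the opening, from 0 (shut) to 1 (fully open), set as the call begins (left out, the last holds). The fingers move at their own pace and stop on an object; "grip_force" is the grip in N (left out, the last holds). Time passes only in rows, so rows that do not move let the fingers close. It gives the time, the measured TCP pose, the force and the opening at its end, in the units of the state.
- robot.get_obs(): the state, without advancing time (a new reading comes with each control period).
- eyes.read_camera(name): name is "scene" or "top" or "wrist"; returns a dict with "frame" (420x560x3 uint8, blue, green, red), "depth" (420x560 float32, mm along the optical axis (not along the pixel's ray), 0 where there is no reading), "fov_y" (degrees; the focal length in pixels is half the picture's height over the tangent of half this angle, whatever the lens; pixels are square), "cx", "cy" (the principal point, pixels), "view" (4x4, takes a point from world to camera coordinates); the wrist camera has in their place "hand_eye" (4x4, takes a point from camera to tool coordinates, whose origin is the TCP and whose axes are the flange's). Camera axes: x right, y up, looking along -z (the intrinsics and any distortion apply to the point x, -y, -z); pixel columns grow to the right and rows downward; lengths in mm; the calibration is good to about 2 mm. A picture is of the moment at which its call begins: read the wrist's pose just before it.
- robot.job_done(): hands the job in, once; it reports no verdict.
The state is a dict: "time": time; "qpos": joint angles; "dq": joint speeds; "joint_torque": joint torques, N m; "eef_pos": TCP position; "tool_rot": TCP orientation; "wrist_force": force on the tool from outside, world axes, zero at the start; "ft_torque": the same for the moment, N m; "gripper_width": finger opening in mm.
Only numpy, scipy, OpenCV 4.12 (cv2) and the standard library are available. Lean on these libraries where they do the work, as an engineer would, in place of code of your own. Each camera call takes 0.05 s, during which the arm holds its last target.

## Working session

There is one attempt and no reset: what is moved stays moved. The work goes in short steps, Python scripts to look and compute and a tool call to move; the robot and the scene stay as the last step left them, time stands still between calls to the robot, and variables do not carry over. Pictures are saved under pics/ and viewed, and the job is handed in when it is done.

Besides the shell and the picture viewer there is one more tool, called in YAML: its name, and indented under it one key for each argument. apply_moves: Moves the arm, as the interface text tells. Its arguments: {"type":"object","properties":{"moves":{"type":"array"},"jaw":{"type":"number"},"grip_force":{"type":"number"}},"required":["moves"]}

```bash
ls -la; mkdir -p pics; cat > h.py <<'E'
import numpy as np, cv2
from workcell import robot, eyes
def save(n,name):
    c=eyes.read_camera(n); np.savez(f'pics/{name}.npz',**{k:v for k,v in c.items()}); cv2.imwrite(f'pics/{name}.png',c['frame']); return c
E
python3 - <<'E'
from h import *
o=robot.get_obs(); print(o); print(robot.tcp_to_grasp)
for n in ['scene','top','wrist']:
    c=save(n,n+'0'); print(n,{k:v for k,v in c.items() if k not in('frame','depth')})
    d=c['depth']; print(d.min(),d.max(),(d>0).mean())
E
```

```text
total 12
drwxr-xr-x  3 agent agent 4096 Dec  7 07:18 .
drwxr-xr-x 23 root  root  4096 Dec  7 07:18 ..
drwxr-xr-x  2 agent agent 4096 Dec  7 07:18 pics
{'time': 0.0, 'qpos': array([ 1.2572817 ,  0.60012793, -0.00253644,  1.60012358,  0.00177064,
        0.9428638 , -0.07979158]), 'dq': array([ 0.00073278, -0.00134168, -0.00058151, -0.00126169, -0.00123572,
        0.00154174,  0.00134721]), 'joint_torque': array([ 2.95086920e-04, -7.65079451e+01,  1.49765633e+00, -2.52355707e+01,
       -5.23751078e-02,  1.70520809e-02,  1.62174274e-04]), 'eef_pos': array([ 169.96540523, -704.30546239,  217.76026595]), 'tool_rot': array([-7.45431430e-04,  9.92995153e-01,  1.18152652e-01, -1.49136832e-04]), 'wrist_force': array([-0.4188155 ,  0.12726406,  0.52496747]), 'ft_torque': array([ 0.05472135, -0.04381522, -0.01150872]), 'gripper_width': 93.09080395313148}
-18.8
scene {'fov_y': 49.60506525039757, 'cx': 283.6300473295425, 'cy': 210.7728944703545, 'view': array([[ 4.50945487e-01,  8.92424817e-01,  1.50370917e-02,
        -2.54240507e+02],
       [-6.80813910e-01,  3.33025493e-01,  6.52369865e-01,
[... 470 characters left out ...]
     -5.53751405e+02],
       [-8.63795441e-02,  8.05995214e-03,  9.96229698e-01,
        -1.32126954e+03],
       [ 0.00000000e+00,  0.00000000e+00,  0.00000000e+00,
         1.00000000e+00]])}
0.0 2245.4653 0.9958248299319727
wrist {'fov_y': 65.94961321601585, 'cx': 278.4877405276986, 'cy': 210.76853156461766, 'hand_eye': array([[ 3.89987675e-04,  9.64457645e-01,  2.64237201e-01,
         7.26311247e+01],
       [ 9.99999908e-01, -4.22778867e-04,  6.72300159e-05,
         4.22303022e-01],
       [ 1.76554408e-04,  2.64237151e-01, -9.64457722e-01,
        -1.66196457e+02],
       [ 0.00000000e+00,  0.00000000e+00,  0.00000000e+00,
         1.00000000e+00]])}
0.0 1371.0822 0.9959268707482993
```

View images.

View pics/scene0.png

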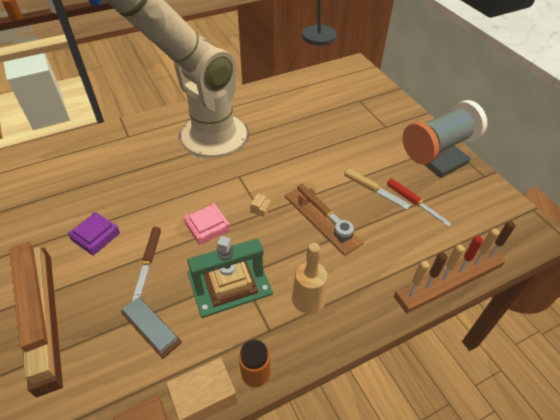

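View pics/top0.png

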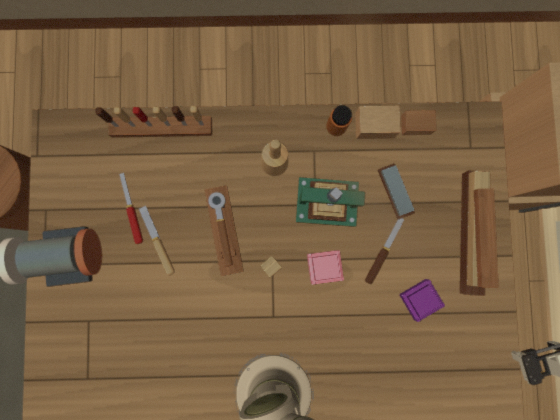

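View pics/wrist0.png

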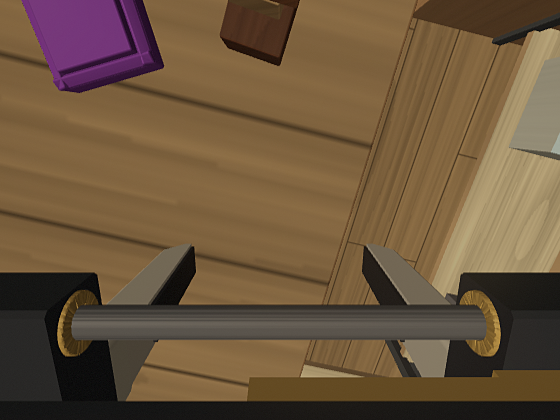

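```bash
cat >> h.py <<'E'
def f(c): return 210/np.tan(np.radians(c['fov_y'])/2)
def T(c):
    if 'view' in c: return np.linalg.inv(np.array(c['view']))
    from scipy.spatial.transform import Rotation as Ro
    o=c['obs']; q=o['tool_rot']; M=np.eye(4); M[:3,:3]=Ro.from_quat([q[1],q[2],q[3],q[0]]).as_matrix(); M[:3,3]=o['eef_pos']
    return M@np.array(c['hand_eye'])
def ray(c,u,v):
    M=T(c); d=np.array([(u-c['cx'])/f(c),-(v-c['cy'])/f(c),-1.]); return M[:3,3],M[:3,:3]@d
def plane(c,u,v,z):
    p,d=ray(c,u,v); return p+d*(z-p[2])/d[2]
def dep(c,u,v):
    p,d=ray(c,u,v); return p+d*float(c['depth'][int(round(v)),int(round(u))])
def cloud(c):
    M=T(c); v,u=np.mgrid[:420,:560]; d=np.stack([(u-c['cx'])/f(c),-(v-c['cy'])/f(c),-np.ones(u.shape)],-1)
    return M[:3,3]+ (d@M[:3,:3].T)*c['depth'][...,None]
def proj(c,P):
    M=np.linalg.inv(T(c)); p=M[:3,:3]@np.asarray(P)+M[:3,3]; return c['cx']+f(c)*p[0]/-p[2], c['cy']-f(c)*p[1]/-p[2]
def load(n):
    return dict(np.load(f'pics/{n}.npz'))
E
python3 - <<'E'
from h import *
c=load('top0'); 
for n,p in dict(wh=(217,201),h1=(222,225),h2=(226,258),clampsq=(336,195),beamL=(305,195),beamR=(362,198),mallet=(275,157),pink=(325,268),offcut=(271,266),post=(229,265)).items(): print(n,dep(c,*p).round(0))
im=c['frame']
cv2.imwrite('pics/topcrop.png',cv2.resize(im[140:290,190:380],None,fx=4,fy=4,interpolation=cv2.INTER_CUBIC))
s=load('scene0')['frame']
cv2.imwrite('pics/scenecrop.png',cv2.resize(s[170:320,180:380],None,fx=4,fy=4,interpolation=cv2.INTER_CUBIC))
E
```

```text
wh [612. 168.  64.]
h1 [536. 153.  60.]
h2 [432. 141.  60.]
clampsq [ 605. -189.  197.]
beamL [ 615. -105.  140.]
beamR [ 603. -275.  142.]
mallet [730. -18. 148.]
pink [ 394. -171.   46.]
offcut [403.   0.  39.]
post [409. 132.  59.]
```

View pics/topcrop.png

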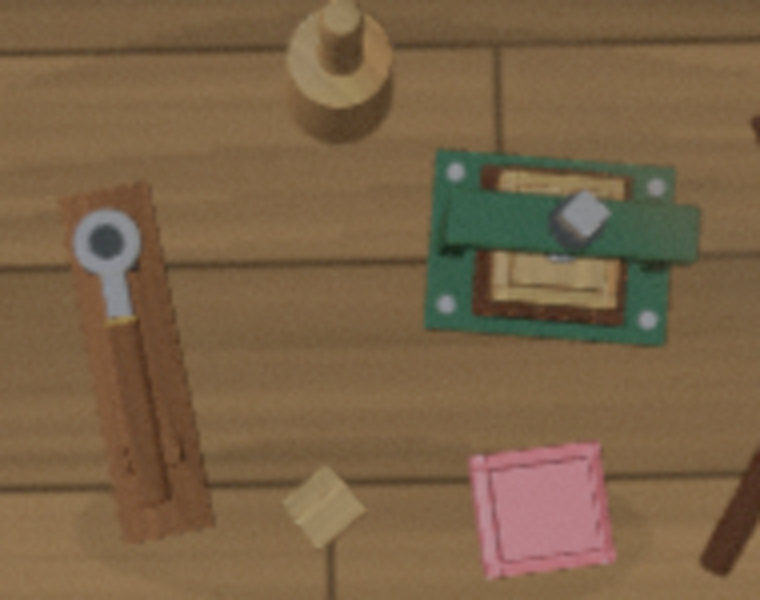

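View pics/scenecrop.png

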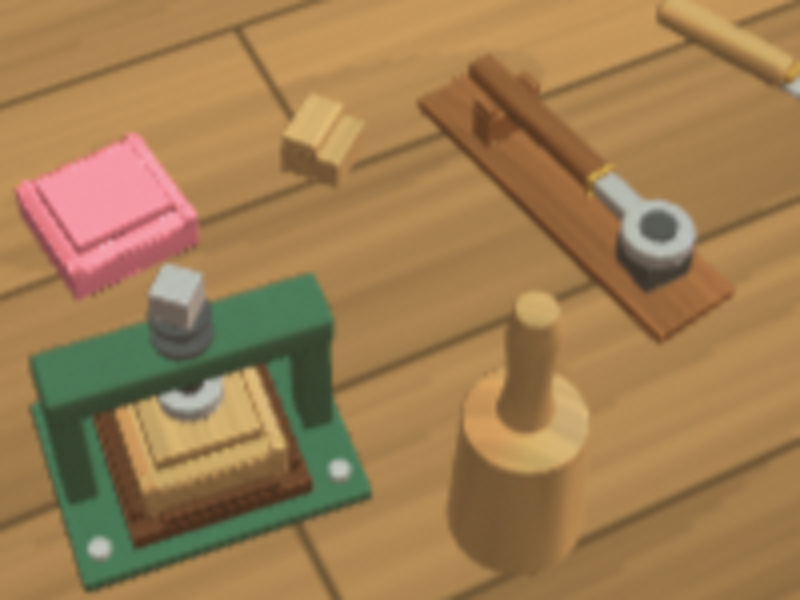

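Candidates, by pixel in the top view:
- **Wrench:** (217,201), with its handle running to (231,265). Other long tools are the red chisel (130,210), the pale chisel (157,240) and the dark gouge (385,250). Only the wrench has a round steel head and lies on the rest.
- **Screw head:** (336,195), the only square steel head, on the green clamp.
- **Blank:** the pale stepped block under the pad (330,200). The pink (325,268) and purple (422,300) blocks are not meant.

The crops confirm these choices. I'll move over the clamp for a wrist view.

apply_moves:
  moves:
    - [0.029,-0.0225,-0.0062,0]
    - [0.029,-0.0225,-0.0062,0]
    - [0.029,-0.0225,-0.0062,0]
    - [0.029,-0.0225,-0.0062,0]
    - [0.029,-0.0225,-0.0062,0]
    - [0.029,-0.0225,-0.0062,0]
    - [0.029,-0.0225,-0.0062,0]
    - [0.029,-0.0225,-0.0062,0]
    - [0.029,-0.0225,-0.0062,0]
    - [0.029,-0.0225,-0.0062,0]
    - [0.029,-0.0225,-0.0062,0]
    - [0.029,-0.0225,-0.0062,0]
    - [0.029,-0.0225,-0.0062,0]
    - [0.029,-0.0225,-0.0062,0]
    - [0.029,-0.0225,-0.0062,0]
    - [0.029,-0.0225,-0.0062,0]
    - [0.029,-0.0225,-0.0062,0]
    - [0.029,-0.0225,-0.0062,0]
    - [0,0,0,0]
    - [0,0,0,0]

```text
time: 2.15
eef_pos: [582.6, -187.9, 329.8]
tool_rot: [-0.0, 0.993, 0.119, -0.0]
wrist_force: [-0.6, -0.9, 0.2]
gripper_width: 93.2
```

```bash
cat >> h.py <<'E'
def snap(name):
    o=robot.get_obs(); c=eyes.read_camera('wrist'); c['obs']=o
    import pickle; pickle.dump(c,open(f'pics/{name}.pkl','wb')); cv2.imwrite(f'pics/{name}.png',c['frame'])
    print(o['time'],o['qpos'].round(3),o['eef_pos'].round(1),'yaw',yaw(o),o['wrist_force'].round(2),o['ft_torque'].round(3),o['gripper_width'].round(1)); return c
def lw(name):
    import pickle; return pickle.load(open(f'pics/{name}.pkl','rb'))
def yaw(o):
    from scipy.spatial.transform import Rotation as Ro
    q=o['tool_rot']; M=Ro.from_quat([q[1],q[2],q[3],q[0]]).as_matrix(); return round(float(np.degrees(np.arctan2(M[1,0],M[0,0]))),2)
E
python3 -c "
from h import *
snap('w1')"
```

```text
Traceback (most recent call last):
  File "h.py", line 27, in snap
    print(o['time'],o['qpos'].round(3),o['eef_pos'].round(1),'yaw',yaw(o),o['wrist_force'].round(2),o['ft_torque'].round(3),o['gripper_width'].round(1)); return c
                                                                                                                            ^^^^^^^^^^^^^^^^^^^^^^^^
AttributeError: 'float' object has no attribute 'round'
```

View pics/w1.png

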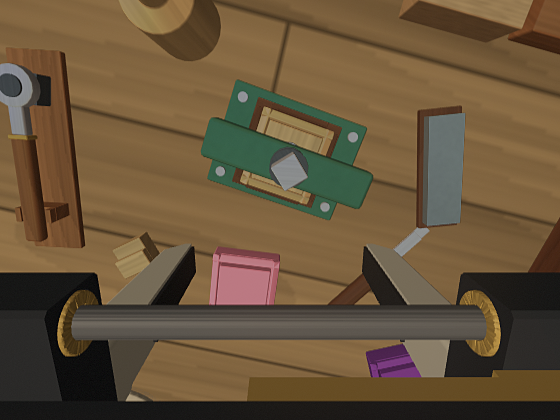

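```bash
sed -i "s/o\['gripper_width'\].round(1)/round(float(o['gripper_width']),1)/" h.py
python3 - <<'E'
from h import *
c=lw('w1'); im=c['frame']
cv2.imwrite('pics/w1c.png',cv2.resize(im[120:225,210:370],None,fx=5,fy=5,interpolation=cv2.INTER_CUBIC))
cv2.imwrite('pics/w1d.png',cv2.resize(im[40:260,0:90],None,fx=2.7,fy=2.7,interpolation=cv2.INTER_CUBIC))
P=cloud(c)
# head top: points near
m=(np.hypot(P[...,0]-606,P[...,1]+189)<40)&(P[...,2]>185)
print(m.sum(),np.percentile(P[m][:,2],[5,50,95]))
m2=m&(abs(P[...,2]-np.median(P[m][:,2]))<4)
q=P[m2]; print(q.mean(0)); r=cv2.minAreaRect(q[:,:2].astype(np.float32)); print(r)
# beam
b=(abs(P[...,2]-142)<5)&(np.hypot(P[...,0]-606,P[...,1]+189)<130); q=P[b]; print(np.median(q[:,2]),cv2.minAreaRect(q[:,:2].astype(np.float32)))
E
```

```text
27420 [427.68056074 440.99527093 450.4913671 ]
[ 608.314083   -202.81186584  442.5341913 ]
((608.2933349609375, -202.65155029296875), (3.501246690750122, 52.33000946044922), 13.863375663757324)
142.81570795690394 ((612.2315673828125, -190.95355224609375), (189.9084014892578, 44.17982482910156), 84.45599365234375)
```

View pics/w1c.png

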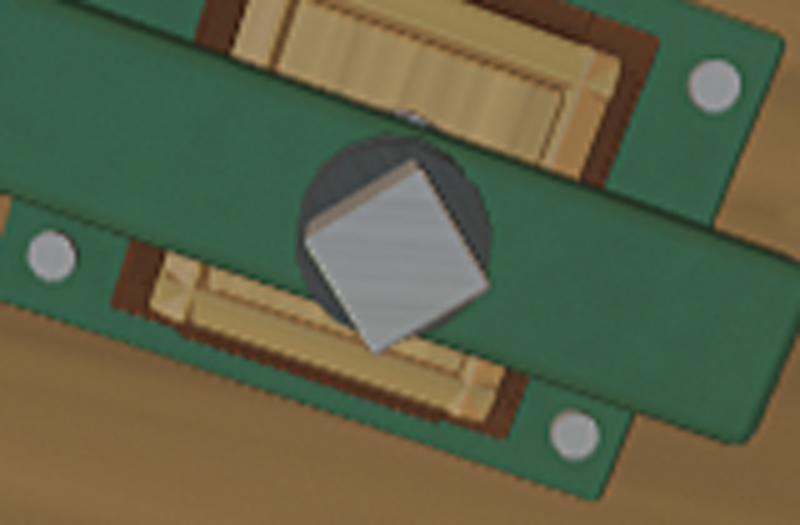

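View pics/w1d.png

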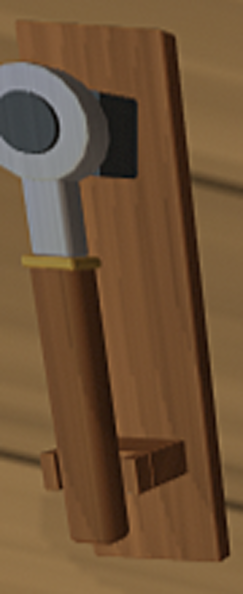

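```bash
python3 - <<'E'
from h import *
c=lw('w1'); P=cloud(c)
m=(np.hypot(P[...,0]-612,P[...,1]+191)<25)&(P[...,2]>185)&(P[...,2]<215)
zt=np.median(P[m][:,2]); print(m.sum(),zt,np.percentile(P[m][:,2],[5,95]))
q=P[m&(abs(P[...,2]-zt)<2)]; print(q.mean(0),cv2.minAreaRect(q[:,:2].astype(np.float32)))
C=np.array([plane(c,u/5+210,v/5+120,zt) for u,v in [(415,160),(488,286),(376,352),(305,242)]])
print(C.round(1),C.mean(0)); 
for i in range(4):
    d=C[(i+1)%4]-C[i]; print(np.hypot(*d[:2]),np.degrees(np.arctan2(d[1],d[0]))%90)
m=(np.hypot(P[...,0]-612,P[...,1]+191)<19)&(P[...,2]>150)&(P[...,2]<176); print('flange',np.percentile(P[m][:,2],[10,50,90]))
# wrench cloud
m=(np.hypot(P[...,0]-612,P[...,1]-168)<45)&(P[...,2]>55)&(P[...,2]<72); q=P[m]; print('whead',len(q),np.median(q[:,2]),cv2.minEnclosingCircle(q[:,:2].astype(np.float32)))
b=(abs(P[...,2]-12)<3)&(np.hypot(P[...,0]-530,P[...,1]-150)<200)&(P[...,1]>80)&(P[...,1]<230); q=P[b]; print('board',np.median(q[:,2]),cv2.minAreaRect(q[:,:2].astype(np.float32)))
for u,v in [(20,280),(50,250),(100,265),(65,400),(95,400),(80,540),(130,536)]:
  print(dep(c,u/2.7,v/2.7+40).round(1))
cor=[plane(c,u/2.7,v/2.7+40,12) for u,v in [(137,97),(137,178),(101,178)]]; print(np.round(cor,1))
E
```

```text
809 197.53678914144035 [195.85832899 198.80975573]
[ 612.60301211 -190.82721576  197.59739106] ((612.3504028320312, -190.85452270507812), (26.048460006713867, 25.832744598388672), 44.78590774536133)
[[ 630.8 -190.1  197.5]
 [ 611.6 -209.   197.5]
 [ 594.5 -191.8  197.5]
 [ 611.5 -174.1  197.5]] [ 612.10824484 -191.27443537  197.53678914]
26.968537342739012 44.59859575179817
24.23577177152403 44.78329689485878
24.561713729064824 46.26732177924511
25.075370599425362 50.30982003605671
flange [168.7992579  169.69806537 170.67699849]
whead 1579 59.27073917724732 ((605.4873046875, 165.7741241455078), 38.18330764770508)
board 12.001725595882078 ((525.3501586914062, 152.1036376953125), (289.7204284667969, 76.24310302734375), 10.484916687011719)
[ 5.259e+02  2.180e+02 -4.000e-01]
[559.2 158.   58.4]
[547.5 166.4  11.9]
[485.8 146.9  60.4]
[487.8 135.1  56.1]
[409.9 137.3  59.3]
[393.  142.3  11.9]
[[638.2 151.6  12. ]
 [597.8 149.4  12. ]
 [593.3 167.9  12. ]]
```

apply_moves:
  moves:
    - [0.0055,-0.0357,0,0.5]
    - [0.0055,-0.0357,0,0.5]
    - [0.0055,-0.0357,0,0.5]
    - [0.0055,-0.0357,0,0.5]
    - [0.0055,-0.0357,0,0.5]
    - [0.0055,-0.0357,0,0.6]
    - [0,0,0.036,0]
    - [0,0,0.036,0]
    - [0,0,0.036,0]
    - [0,0,0.036,0]
    - [0,0,0.036,0]
    - [0,0,0,0]
    - [0,0,0,0]

```text
time: 3.5
eef_pos: [568.8, 26.5, 150.4]
tool_rot: [0.0, 0.996, 0.09, -0.001]
wrist_force: [0.3, 0.2, 1.1]
gripper_width: 92.7
```

```bash
python3 - <<'E'
from h import *
c=snap('w2'); u,v=proj(c,[618,169,40]); print(u,v)
u,v=int(u),int(v); v=max(v,60);u=max(u,80)
cv2.imwrite('pics/w2c.png',cv2.resize(c['frame'][v-60:v+60,u-80:u+80],None,fx=5,fy=5,interpolation=cv2.INTER_CUBIC)); print(u-80,v-60)
E
```

```text
3.5 [-0.039  0.506 -0.153  2.016  0.127  0.63  -1.665] [568.8  26.5 150.4] yaw 10.38 [0.33 0.21 1.11] [ 0.022 -0.029  0.   ] 92.7
118.35937459969776 120.05167725349598
38 60
```

View pics/w2.png

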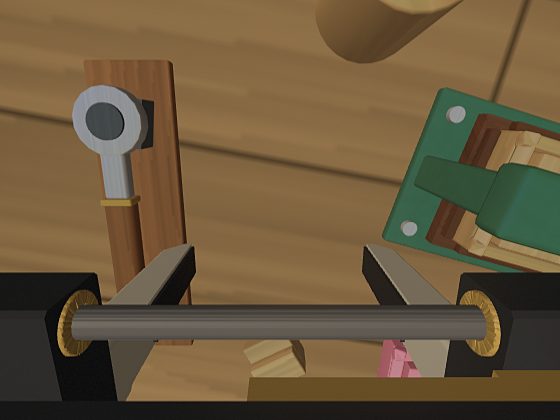

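View pics/w2c.png

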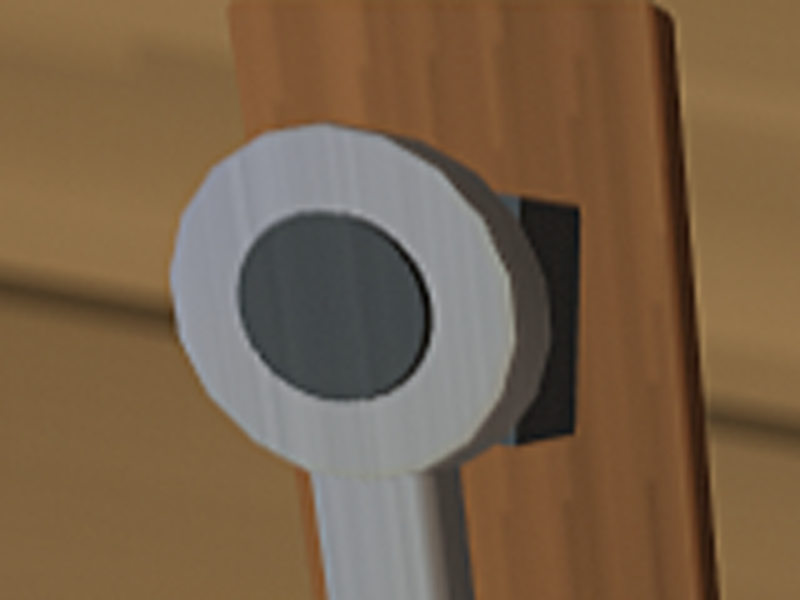

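```bash
python3 - <<'E'
from h import *
c=lw('w2'); g=lambda u,v,z: plane(c,u/5+38,v/5+60,z)
a,b=g(580,208,12),g(574,434,12); d=a-b; print(a,b,np.hypot(*d[:2]),np.degrees(np.arctan2(d[1],d[0])))
m=(a+b)/2; n=np.array([-d[1],d[0],0])/np.hypot(*d[:2]); print('ctr',m+20*n)
P=cloud(c)
# head top by circle fit of pixel outline on z=62
im=c['frame']; h=(P[...,2]>57)&(P[...,2]<66)&(np.hypot(P[...,0]-616,P[...,1]-169)<35); q=P[h]; print('zt',np.median(q[:,2]))
t=h&(abs(P[...,2]-62)<3)
vs,us=np.nonzero(t&(np.hypot(P[...,0]-616,P[...,1]-169)<30)); 
print('circ',[round(x,1) for x in cv2.minEnclosingCircle(P[t][:,:2].astype(np.float32))[0]])
for pts in [[(172,290),(515,320)],[(325,124),(370,477)]]: print([g(*p,62).round(1) for p in pts])
b_=(abs(P[...,2]-12)<3)&(P[...,1]>80)&(P[...,1]<230)&(P[...,0]>450); q=P[b_]
# board right edge line
for y0,y1 in [(70,350)]:
  pass
hsv=cv2.cvtColor(im,cv2.COLOR_BGR2HSV)
print('board edge', [plane(c,*p,12).round(1) for p in [(168.5,62),(181,240)]])
# handle edges from w1
c1=lw('w1'); P1=cloud(c1); hm=(P1[...,2]>48)&(P1[...,2]<66)&(P1[...,0]>440)&(P1[...,0]<535)&(P1[...,1]>110)&(P1[...,1]<190)
q=P1[hm]; print(len(q),cv2.minAreaRect(q[:,:2].astype(np.float32)),np.percentile(q[:,2],[5,50,95]))
for x in range(440,530,15):
  s=q[abs(q[:,0]-x)<4]; print(x,s[:,1].min().round(1),s[:,1].max().round(1),s[:,1].mean().round(1))
E
```

```text
[637.43927829 151.65373651  12.        ] [597.4588258  149.56674797  12.        ] 40.034886075918486 2.9881403477986073
ctr [616.40646707 170.58304916  12.        ]
zt 59.51559951941715
circ [612.5, 167.6]
[array([615. , 192.9,  62. ]), array([620. , 141.6,  62. ])]
[array([642.9, 171.1,  62. ]), array([592.2, 162.2,  62. ])]
board edge [array([672.3, 141.9,  12. ]), array([510.6, 114.6,  12. ])]
1689 ((487.4580078125, 138.00631713867188), (53.15019607543945, 94.85913848876953), 89.6812973022461) [49.92542422 59.1880829  61.1415556 ]
440 111.9 162.4 134.7
455 113.0 163.1 133.6
470 130.2 155.0 139.4
485 131.8 157.0 141.8
500 135.3 160.0 144.5
515 138.2 162.9 147.6
```

apply_moves:
  moves:
    - [-0.0068,-0.033,0,0.1]
    - [-0.0068,-0.033,0,0.1]
    - [-0.0067,-0.033,0,0.1]
    - [-0.0067,-0.0328,0,0.1]
    - [0,0,0.025,0]
    - [0,0,0.025,0]
    - [0,0,0,0]
    - [0,0,0,0]
  jaw: 1
  grip_force: 60

```text
time: 4.35
eef_pos: [519.7, 152.5, 101.7]
tool_rot: [-0.0, 0.996, 0.087, 0.001]
wrist_force: [-0.2, 0.1, -0.0]
gripper_width: 93.0
```

```bash
python3 - <<'E'
from h import *
c=snap('w3'); print([np.round(proj(c,p)) for p in ([617,169,62],[518.5,151.3,60])])
print(plane(c,295,0,60))
E
```

```text
4.35 [-0.303  0.551 -0.124  2.116  0.141  0.48  -1.93 ] [519.7 152.5 101.7] yaw 10.04 [-0.15  0.11 -0.  ] [ 0.053 -0.047  0.012] 93.0
[array([279.,  77.]), array([279., 235.])]
[658.59196801 167.14779082  60.        ]
```

View pics/w3.png

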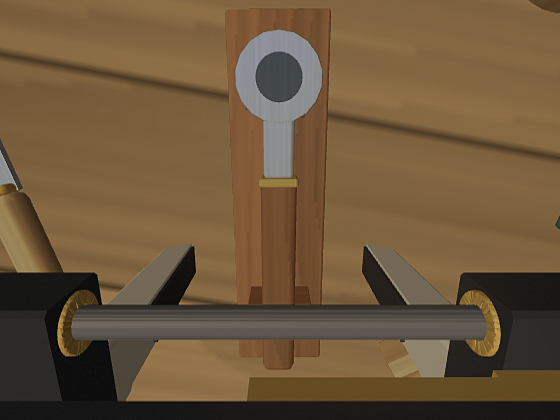

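The projected head centre (279,77) lands on the seen disc, and the handle is centred between the fingers. I'll descend, grip and lift.

apply_moves:
  moves:
    - [0,0,0.02,0]
    - [0,0,0.02,0]
    - [0,0,0.02,0]
    - [0,0,0.0095,0]
    - [0,0,0,0]
    - [0,0,0,0]

```text
time: 5.0
eef_pos: [519.5, 152.6, 31.7]
tool_rot: [-0.0, 0.996, 0.088, 0.001]
wrist_force: [0.4, -0.0, 0.5]
gripper_width: 92.9
```

apply_moves:
  moves:
    - [0,0,0,0]
    - [0,0,0,0]
    - [0,0,0,0]
    - [0,0,0,0]
    - [0,0,0,0]
    - [0,0,0,0]
    - [0,0,0,0]
    - [0,0,0,0]
  jaw: 0
  grip_force: 60

```text
time: 5.8
eef_pos: [518.8, 152.5, 30.6]
tool_rot: [0.0, 0.996, 0.088, -0.0]
wrist_force: [0.6, -0.1, 0.1]
gripper_width: 33.5
```

```bash
python3 - <<'E'
from h import *
o=robot.get_obs(); print(o['eef_pos'],yaw(o),o['wrist_force'],o['ft_torque'],o['gripper_width'])
E
```

```text
[518.81660445 152.51531127  30.6427667 ] 10.07 [ 0.62864136 -0.10293406  0.11169323] [-0.03584131 -0.0235989  -0.04000851] 33.45170656146517
```

Still closing (33 mm against 24 mm), so I'll give it more time.

apply_moves:
  moves:
    - [0,0,0,0]
    - [0,0,0,0]
    - [0,0,0,0]
    - [0,0,0,0]
    - [0,0,0,0]

```text
time: 6.3
eef_pos: [518.8, 152.5, 30.7]
tool_rot: [0.0, 0.996, 0.088, -0.0]
wrist_force: [-0.0, 0.0, -1.2]
gripper_width: 23.5
```

apply_moves:
  moves:
    - [0,0,-0.01,0]
    - [0,0,-0.015,0]
    - [0,0,-0.02,0]
    - [0,0,-0.02,0]
    - [0,0,-0.02,0]
    - [0,0,0,0]
    - [0,0,0,0]

```text
time: 7.0
eef_pos: [518.6, 152.3, 115.8]
tool_rot: [-0.0, 0.996, 0.088, 0.0]
wrist_force: [-0.3, -0.2, -4.7]
gripper_width: 23.4
```

```bash
python3 - <<'E'
from h import *
c=snap('w4'); s=save('scene','s4'); cv2.imwrite('pics/s4c.png',cv2.resize(s['frame'][150:260,250:400],None,fx=5,fy=5,interpolation=cv2.INTER_CUBIC))
E
```

```text
7.0 [-0.297  0.529 -0.133  2.108  0.137  0.513 -1.926] [518.6 152.3 115.8] yaw 10.06 [-0.34 -0.22 -4.69] [-0.027  0.276 -0.008] 23.4
```

View pics/w4.png

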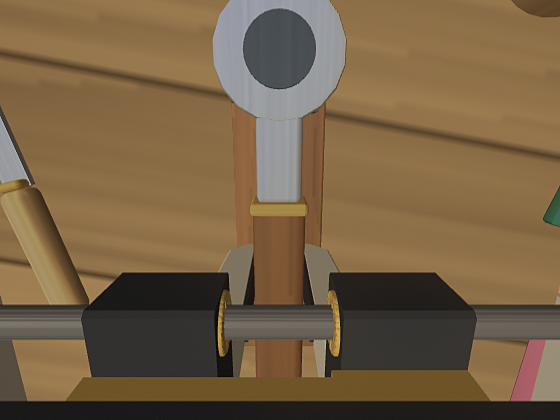

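View pics/s4c.png

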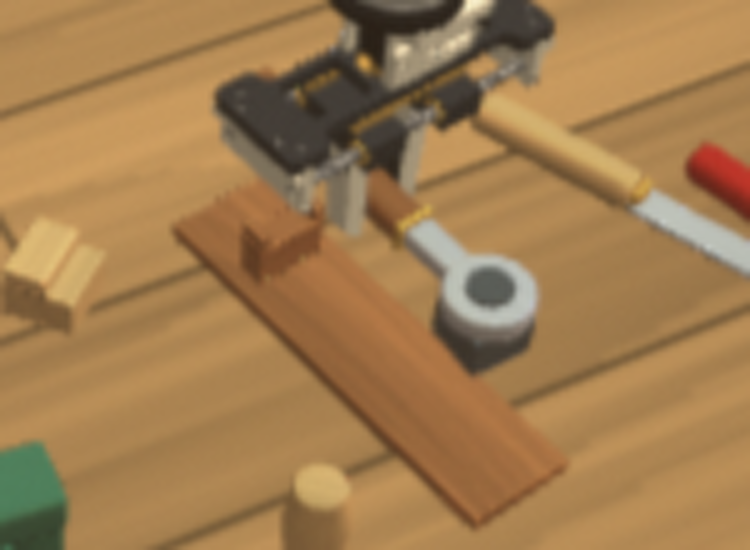

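```bash
python3 - <<'E'
from h import *
c=lw('w4'); P=cloud(c); print(dep(c,279,48), plane(c,279,48,147.1), proj(c,[616.5,169,147.1]))
for v in (5,20,48,80,110,140,190,230): print(v,dep(c,279,v).round(1))
for u in (220,250,279,310,338): print(u,dep(c,u,48).round(1))
E
```

```text
[616.91318916 169.09366747 147.51157544] [616.99488588 169.10766095 147.1       ] (np.float64(279.0504489899164), np.float64(49.46055671031925))
5 [632.2 171.8 143.8]
20 [626.3 170.8 147.2]
48 [616.9 169.1 147.5]
80 [605.9 167.1 146.3]
110 [594.9 165.2 144.3]
140 [583.1 163.1 142.8]
190 [561.9 159.3 142.1]
230 [544.9 156.3 145.9]
220 [613.8 192.  142.9]
250 [615.1 180.  146.9]
279 [616.9 169.1 147.5]
310 [619.1 157.5 146.8]
338 [621.6 146.7 144.1]
```

apply_moves:
  moves:
    - [0,0,-0.015,-2]
    - [0,0,-0.015,-4.2]
    - [0,0,-0.016,-4.2]
    - [0,0,-0.016,-4.2]
    - [0,0,-0.016,-4.2]
    - [0,0,-0.016,-4.2]
    - [0,0,-0.015,-4.2]
    - [0,0,-0.015,-4.2]
    - [0,0,-0.015,-4.2]
    - [0,0,-0.014,-4.2]
    - [0,0,0,-2.1]
    - [0,0,0,0]
    - [0,0,0,0]

```text
time: 8.4
eef_pos: [518.3, 152.1, 267.6]
tool_rot: [-0.0, 0.899, 0.438, -0.001]
wrist_force: [-0.8, -0.2, -5.0]
gripper_width: 23.1
```

apply_moves:
  moves:
    - [-0.0103,0.0093,0,0]
    - [-0.0223,0.0203,0,0]
    - [-0.0223,0.0203,0,0]
    - [-0.0223,0.0203,0,0]
    - [-0.0223,0.0203,0,0]
    - [-0.0223,0.0203,0,0]
    - [-0.0223,0.0203,0,0]
    - [-0.0223,0.0203,0,0]
    - [-0.0223,0.0203,0,0]
    - [-0.0223,0.0203,0,0]
    - [-0.0223,0.0203,0,0]
    - [-0.0223,0.0203,0,0]
    - [-0.0223,0.0203,0,0]
    - [-0.0223,0.0203,0,0]
    - [-0.012,0.011,0,0]
    - [0,0,0,0]
    - [0,0,0,0]
    - [0,0,0,0]

```text
time: 10.2
eef_pos: [550.4, -267.0, 268.6]
tool_rot: [-0.0, 0.899, 0.439, 0.0]
wrist_force: [0.4, 0.8, -4.1]
gripper_width: 24.0
```

```bash
cat >> h.py <<'E'
AX=np.array([612.35,-191.0])
def st():
    from scipy.spatial.transform import Rotation as Ro
    o=robot.get_obs(); p=o['eef_pos']; y=np.radians(yaw(o)); x=np.array([np.cos(y),np.sin(y)]); l=np.array([-x[1],x[0]])
    org=p[:2]+99.8*x-0.65*l; F=o['wrist_force']; r=(p[:2]-AX)/1000
    tq=r[0]*F[1]-r[1]*F[0]+o['ft_torque'][2]
    rr=AX-p[:2]
    print(round(o['time'],2),'tcp',p.round(1),'yaw',yaw(o),'org',org.round(1),'bot',round(p[2]-18.7,1),'F',F.round(2),'M',o['ft_torque'].round(3),'tq',round(tq,3),'axis in tool',round(rr@x,1),round(-rr@l,1),'j7',round(o['qpos'][6],2),'q',o['qpos'].round(2))
E
python3 - <<'E'
from h import *
st(); c=snap('w5'); print(proj(c,[612.35,-191,197.5]))
s=save('scene','s5'); cv2.imwrite('pics/s5c.png',cv2.resize(s['frame'][190:320,160:320],None,fx=5,fy=5,interpolation=cv2.INTER_CUBIC))
E
```

```text
10.2 tcp [ 550.4 -267.   268.6] yaw 52.06 org [ 612.3 -188.7] bot 249.9 F [ 0.38  0.77 -4.12] M [-0.253  0.118  0.024] tq 0.006 axis in tool 98.1 2.1 j7 -0.45 q [ 0.56  0.42 -0.28  1.8   0.14  0.94 -0.45]
10.2 [ 0.558  0.424 -0.283  1.801  0.143  0.937 -0.448] [ 550.4 -267.   268.6] yaw 52.06 [ 0.38  0.77 -4.12] [-0.253  0.118  0.024] 24.0
(np.float64(281.78780109146857), np.float64(83.56089400965942))
```

View pics/w5.png

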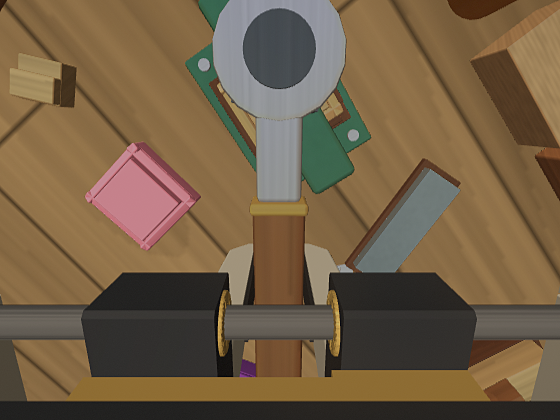

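View pics/s5c.png

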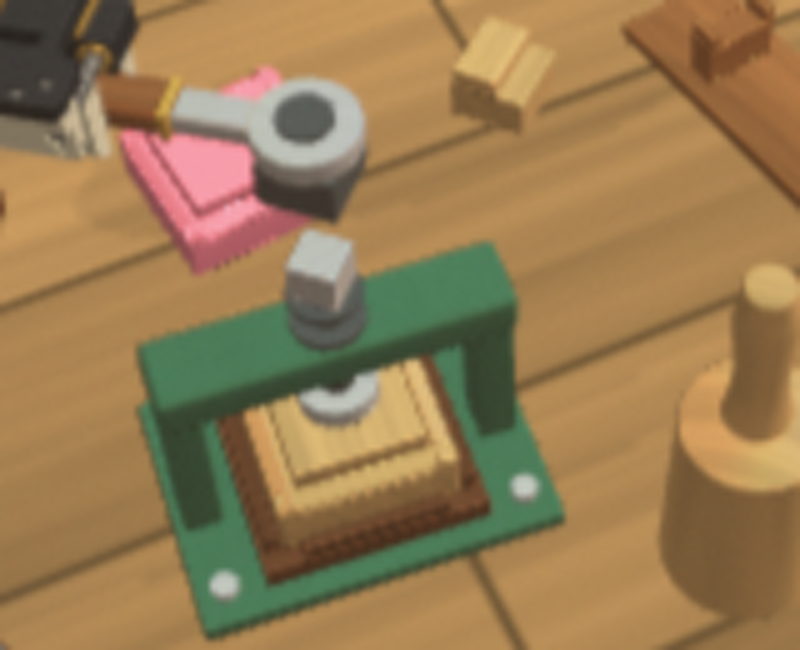

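apply_moves:
  moves:
    - [-0.0017,0.0015,0.01,0]
    - [0,0,0.018,0]
    - [0,0,0.015,0]
    - [0,0,0.003,0]
    - [0,0,0,0]
    - [0,0,0,0]

```text
time: 10.9
eef_pos: [550.9, -270.7, 223.2]
tool_rot: [0.0, 0.899, 0.438, 0.0]
wrist_force: [1.0, 0.4, -4.8]
gripper_width: 23.2
```

```bash
python3 - <<'E'
from h import *
st(); s=save('scene','s6'); cv2.imwrite('pics/s6c.png',cv2.resize(s['frame'][190:320,160:320],None,fx=5,fy=5,interpolation=cv2.INTER_CUBIC))
E
```

```text
10.9 tcp [ 550.9 -270.7  223.2] yaw 51.98 org [ 612.9 -192.5] bot 204.5 F [ 1.01  0.4  -4.82] M [-0.212  0.096 -0.016] tq 0.039 axis in tool 100.6 -0.7 j7 -0.46 q [ 0.55  0.47 -0.27  1.85  0.16  0.84 -0.46]
```

View pics/s6c.png

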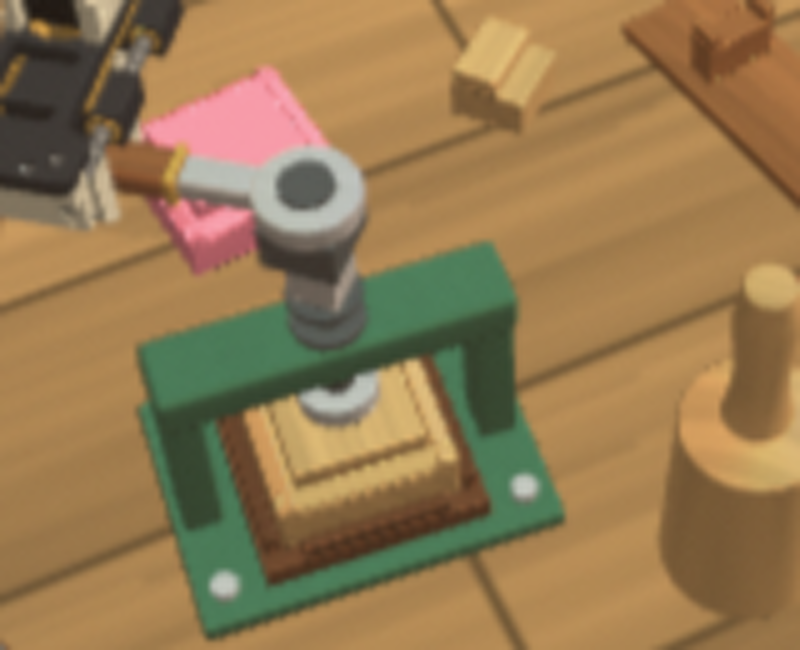

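apply_moves:
  moves:
    - [0.0004,-0.0006,0.003,0]
    - [0,0,0.004,0]
    - [0,0,0.003,0]
    - [0,0,0,0]

```text
time: 11.35
eef_pos: [550.2, -270.1, 212.4]
tool_rot: [-0.0, 0.899, 0.438, -0.0]
wrist_force: [-1.0, 0.1, -2.5]
gripper_width: 23.4
```

```bash
python3 -c "
from h import *
st()"
```

```text
11.35 tcp [ 550.2 -270.1  212.4] yaw 51.96 org [ 612.2 -191.9] bot 193.7 F [-1.03  0.07 -2.46] M [-0.206  0.097 -0.018] tq -0.105 axis in tool 100.6 0.2 j7 -0.47 q [ 0.55  0.48 -0.27  1.86  0.17  0.82 -0.47]
```

apply_moves:
  moves:
    - [0,0,0.003,0]
    - [0,0,0.003,0]
    - [0,0,0,0]

```text
time: 11.65
eef_pos: [550.6, -269.6, 206.3]
tool_rot: [-0.0, 0.899, 0.438, 0.0]
wrist_force: [1.4, 0.6, -3.5]
gripper_width: 23.8
```

```bash
python3 -c "
from h import *
st()"
```

```text
11.65 tcp [ 550.6 -269.6  206.3] yaw 51.99 org [ 612.5 -191.4] bot 187.6 F [ 1.36  0.65 -3.53] M [ 0.157 -0.296 -0.082] tq -0.014 axis in tool 100.0 0.3 j7 -0.47 q [ 0.55  0.49 -0.27  1.87  0.17  0.81 -0.47]
```

apply_moves:
  moves:
    - [0,0,0.002,0]
    - [0,0,0.002,0]
    - [0,0,0,0]

```text
time: 11.95
eef_pos: [550.5, -269.8, 202.5]
tool_rot: [-0.0, 0.899, 0.438, 0.0]
wrist_force: [2.7, 2.3, -3.7]
gripper_width: 23.7
```

```bash
python3 -c "
from h import *
st()
s=save('scene','s7'); cv2.imwrite('pics/s7c.png',cv2.resize(s['frame'][190:320,160:320],None,fx=5,fy=5,interpolation=cv2.INTER_CUBIC))
"
```

```text
11.95 tcp [ 550.5 -269.8  202.5] yaw 51.98 org [ 612.5 -191.5] bot 183.8 F [ 2.68  2.3  -3.67] M [ 0.419 -0.457 -0.041] tq 0.028 axis in tool 100.1 0.2 j7 -0.48 q [ 0.55  0.49 -0.27  1.87  0.17  0.8  -0.48]
```

View pics/s7c.png

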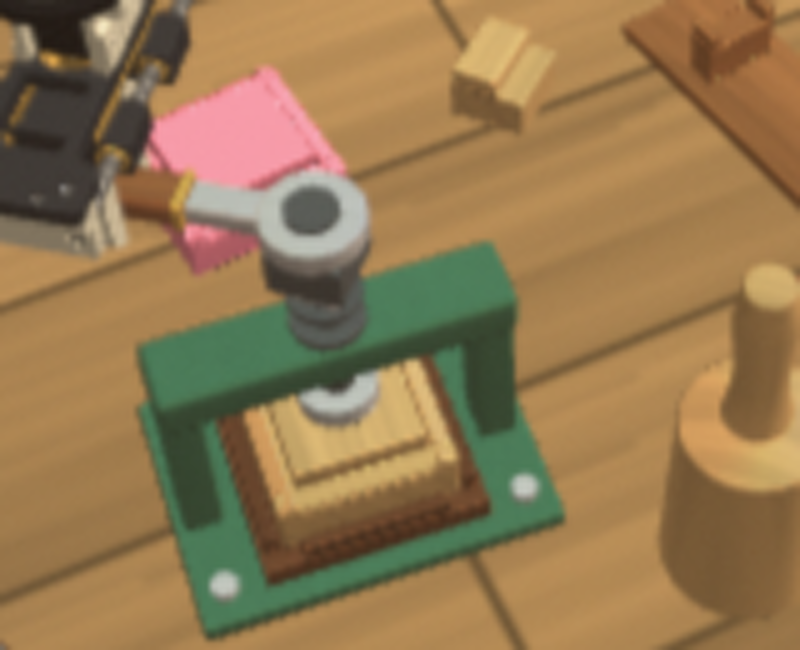

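apply_moves:
  moves:
    - [0.001,0,0,0]
    - [0,0,0.003,0]
    - [0,0,0,0]

```text
time: 12.3
eef_pos: [550.6, -269.5, 199.3]
tool_rot: [-0.0, 0.899, 0.438, -0.0]
wrist_force: [0.5, 0.0, -3.3]
gripper_width: 23.7
```

```bash
python3 -c "
from h import *
st()"
```

```text
12.3 tcp [ 550.6 -269.5  199.3] yaw 51.96 org [ 612.6 -191.3] bot 180.6 F [ 0.45  0.04 -3.34] M [-0.089 -0.134 -0.085] tq -0.052 axis in tool 99.9 0.3 j7 -0.48 q [ 0.55  0.5  -0.27  1.87  0.18  0.79 -0.48]
```

apply_moves:
  moves:
    - [0,0,0.003,0]
    - [0,0,0.002,0]
    - [0,0,0,0]

```text
time: 12.6
eef_pos: [550.6, -269.4, 194.3]
tool_rot: [-0.0, 0.899, 0.438, -0.0]
wrist_force: [1.1, 0.4, -5.0]
gripper_width: 23.6
```

```bash
python3 -c "
from h import *
st()"
```

```text
12.6 tcp [ 550.6 -269.4  194.3] yaw 51.96 org [ 612.6 -191.2] bot 175.6 F [ 1.06  0.36 -5.04] M [-0.153 -0.067 -0.103] tq -0.042 axis in tool 99.7 0.3 j7 -0.48 q [ 0.54  0.5  -0.26  1.88  0.18  0.78 -0.48]
```

apply_moves:
  moves:
    - [0,0,0.002,0]
    - [0,0,0.001,0]
    - [0,0,0,0]

```text
time: 12.9
eef_pos: [550.8, -269.6, 191.9]
tool_rot: [0.0, 0.899, 0.438, -0.0]
wrist_force: [-1.2, 0.5, -0.5]
gripper_width: 23.8
```

```bash
python3 -c "
from h import *
st()"
```

```text
12.9 tcp [ 550.8 -269.6  191.9] yaw 51.95 org [ 612.8 -191.4] bot 173.2 F [-1.16  0.54 -0.55] M [-0.098  0.157  0.029] tq -0.096 axis in tool 99.9 -0.0 j7 -0.48 q [ 0.54  0.51 -0.26  1.88  0.18  0.78 -0.48]
```

Seated: the head now carries the weight and the mouth is about 24 mm below the head top. Next is a counter-clockwise return stroke about the screw axis.

apply_moves:
  moves:
    - [0.0001,0.0035,0,-2]
    - [0.0005,0.0105,0,-6]
    - [0.0006,0.0105,0,-6]
    - [0.0005,0.0104,0,-6]
    - [0.0006,0.0105,0,-6]
    - [0.0005,0.0104,0,-6]
    - [0.0006,0.0105,0,-6]
    - [0.0005,0.0104,0,-6]
    - [0.0006,0.0105,0,-6]
    - [0.0002,0.007,0,-4]
    - [0,0,0,0]

```text
time: 14.0
eef_pos: [640.5, -286.8, 191.7]
tool_rot: [-0.0, 0.602, 0.799, 0.0]
wrist_force: [-1.2, -0.7, 0.3]
gripper_width: 23.6
```

```bash
python3 -c "
from h import *
st()
s=save('scene','s8'); cv2.imwrite('pics/s8c.png',cv2.resize(s['frame'][190:320,160:320],None,fx=5,fy=5,interpolation=cv2.INTER_CUBIC))
"
```

```text
14.0 tcp [ 640.5 -286.8  191.7] yaw 106.04 org [ 613.6 -190.7] bot 173.0 F [-1.19 -0.66  0.32] M [-0.096  0.29   0.181] tq 0.048 axis in tool 99.8 -0.6 j7 0.29 q [ 0.65  0.64 -0.51  1.66  0.37  0.94  0.29]
```

View pics/s8c.png

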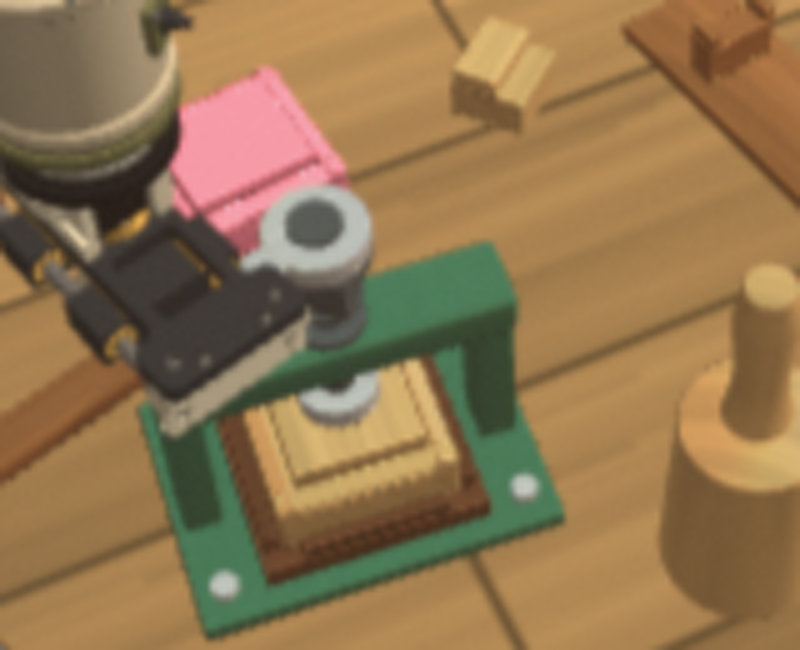

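apply_moves:
  moves:
    - [0.0002,-0.007,0,4]
    - [0.0005,-0.0105,0,6]
    - [0.0006,-0.0104,0,6]
    - [0.0005,-0.0105,0,6]
    - [0.0006,-0.0104,0.0001,6]
    - [0.0005,-0.0105,0.0002,6]
    - [0.0006,-0.0104,0.0002,6]
    - [0.0005,-0.0105,0.0002,6]

```text
time: 14.85
eef_pos: [562.6, -277.4, 191.5]
tool_rot: [0.001, 0.868, 0.497, 0.001]
wrist_force: [1.9, -0.3, -3.1]
gripper_width: 23.2
```

```bash
python3 -c "
from h import *
st()"
```

```text
14.85 tcp [ 562.6 -277.4  191.5] yaw 59.62 org [ 613.7 -191.6] bot 172.8 F [ 1.95 -0.28 -3.07] M [ 0.055 -0.516  0.537] tq 0.719 axis in tool 99.7 -0.8 j7 -0.37 q [ 0.57  0.53 -0.3   1.85  0.21  0.8  -0.37]
```

apply_moves:
  moves:
    - [0.0001,-0.0052,0.0001,3]
    - [0.0002,-0.0053,0.0001,3]
    - [0.0001,-0.0052,0.0001,3]
    - [0.0001,-0.0052,0.0001,3]
    - [0.0002,-0.0053,0.0001,3]
    - [0.0001,-0.0052,0.0001,3]

```text
time: 15.45
eef_pos: [538.4, -257.9, 190.9]
tool_rot: [0.001, 0.934, 0.356, 0.001]
wrist_force: [1.0, -1.0, -1.5]
gripper_width: 23.4
```

```bash
python3 -c "
from h import *
st()"
```

```text
15.45 tcp [ 538.4 -257.9  190.9] yaw 41.74 org [ 613.3 -191.9] bot 172.2 F [ 1.01 -0.96 -1.5 ] M [-0.336 -0.315  0.465] tq 0.604 axis in tool 99.7 -0.6 j7 -0.64 q [ 0.5   0.49 -0.22  1.92  0.15  0.75 -0.64]
```

apply_moves:
  moves:
    - [0.0001,-0.0052,0.0001,3]
    - [0.0002,-0.0053,0.0001,3]
    - [0.0001,-0.0052,0.0001,3]
    - [0.0001,-0.0052,0.0001,3]

```text
time: 15.85
eef_pos: [526.1, -240.9, 190.5]
tool_rot: [0.001, 0.966, 0.257, 0.001]
wrist_force: [1.6, -1.1, -2.5]
gripper_width: 23.6
```

```bash
python3 -c "
from h import *
st()"
```

```text
15.85 tcp [ 526.1 -240.9  190.5] yaw 29.75 org [ 613. -192.] bot 171.8 F [ 1.56 -1.05 -2.53] M [-0.317 -0.195  0.525] tq 0.695 axis in tool 99.7 -0.5 j7 -0.83 q [ 0.45  0.46 -0.16  1.96  0.11  0.72 -0.83]
```

apply_moves:
  moves:
    - [0.0001,-0.0052,0.0001,3]
    - [0.0002,-0.0053,0.0001,3]
    - [0.0001,-0.0052,0.0001,3]
    - [0.0001,-0.0052,0.0001,3]

```text
time: 16.25
eef_pos: [517.5, -221.9, 190.0]
tool_rot: [0.001, 0.988, 0.154, 0.001]
wrist_force: [0.8, -2.3, -2.5]
gripper_width: 23.6
```

```bash
python3 -c "
from h import *
st()"
```

```text
16.25 tcp [ 517.5 -221.9  190. ] yaw 17.75 org [ 612.7 -192.1] bot 171.3 F [ 0.76 -2.33 -2.52] M [-0.316 -0.205  0.45 ] tq 0.694 axis in tool 99.8 -0.5 j7 -1.03 q [ 0.38  0.44 -0.1   2.    0.07  0.7  -1.03]
```

apply_moves:
  moves:
    - [0.0001,-0.0052,0.0001,3]
    - [0.0002,-0.0053,0.0001,3]
    - [0.0001,-0.0052,0.0001,3]

```text
time: 16.55
eef_pos: [513.7, -206.6, 189.7]
tool_rot: [0.001, 0.997, 0.076, 0.001]
wrist_force: [0.9, -1.8, -2.0]
gripper_width: 23.5
```

```bash
python3 -c "
from h import *
st()"
```

```text
16.55 tcp [ 513.7 -206.6  189.7] yaw 8.74 org [ 612.5 -192.1] bot 171.0 F [ 0.91 -1.77 -1.96] M [-0.376 -0.068  0.53 ] tq 0.718 axis in tool 99.8 -0.5 j7 -1.18 q [ 0.32  0.43 -0.06  2.02  0.04  0.69 -1.18]
```

apply_moves:
  moves:
    - [0.0001,-0.0052,0.0001,3]
    - [0.0002,-0.0053,0.0001,3]
    - [0.0001,-0.0052,0.0001,3]

```text
time: 16.85
eef_pos: [512.4, -191.0, 189.4]
tool_rot: [0.0, 1.0, -0.002, 0.001]
wrist_force: [0.2, -1.6, -1.0]
gripper_width: 23.6
```

```bash
python3 -c "
from h import *
st()"
```

```text
16.85 tcp [ 512.4 -191.   189.4] yaw -0.26 org [ 612.2 -192.1] bot 170.7 F [ 0.2 -1.6 -1. ] M [-0.428 -0.025  0.512] tq 0.672 axis in tool 99.9 -0.5 j7 -1.34 q [ 0.27  0.42 -0.02  2.04  0.01  0.68 -1.34]
```

apply_moves:
  moves:
    - [0.0001,-0.0052,0.0001,3]
    - [0.0002,-0.0053,0.0001,3]
    - [0.0001,-0.0052,0.0001,3]

```text
time: 17.15
eef_pos: [513.5, -175.4, 189.1]
tool_rot: [0.0, 0.997, -0.081, 0.001]
wrist_force: [-0.2, -2.9, -1.2]
gripper_width: 23.5
```

```bash
python3 -c "
from h import *
st()"
```

```text
17.15 tcp [ 513.5 -175.4  189.1] yaw -9.25 org [ 611.9 -192.1] bot 170.4 F [-0.16 -2.86 -1.19] M [-0.459  0.149  0.565] tq 0.85 axis in tool 100.1 -0.5 j7 -1.49 q [ 0.2   0.42  0.03  2.05 -0.02  0.67 -1.49]
```

apply_moves:
  moves:
    - [0.0001,-0.0052,0.0001,3]
    - [0.0002,-0.0053,0.0001,3]
    - [0.0001,-0.0052,0.0001,3]

```text
time: 17.45
eef_pos: [517.1, -160.3, 188.8]
tool_rot: [0.0, 0.987, -0.159, 0.0]
wrist_force: [-0.8, -2.1, -0.1]
gripper_width: 23.6
```

```bash
python3 -c "
from h import *
st()"
```

```text
17.45 tcp [ 517.1 -160.3  188.8] yaw -18.25 org [ 611.6 -192.1] bot 170.1 F [-0.78 -2.09 -0.07] M [-0.506  0.249  0.656] tq 0.879 axis in tool 100.1 -0.6 j7 -1.64 q [ 0.14  0.42  0.07  2.06 -0.05  0.67 -1.64]
```

apply_moves:
  moves:
    - [0.0001,-0.0052,0.0001,3]
    - [0.0002,-0.0053,0.0001,3]
    - [0.0001,-0.0052,0.0001,3]

```text
time: 17.75
eef_pos: [522.9, -145.8, 188.5]
tool_rot: [0.0, 0.972, -0.236, 0.0]
wrist_force: [-2.2, -3.1, -0.3]
gripper_width: 23.8
```

```bash
python3 -c "
from h import *
st()"
```

```text
17.75 tcp [ 522.9 -145.8  188.5] yaw -27.24 org [ 611.4 -192. ] bot 169.8 F [-2.19 -3.05 -0.25] M [-0.529  0.385  0.685] tq 1.057 axis in tool 100.2 -0.7 j7 -1.8 q [ 0.08  0.42  0.12  2.05 -0.08  0.67 -1.8 ]
```

apply_moves:
  moves:
    - [0,-0.0009,0,0.5]

```text
time: 17.85
eef_pos: [523.4, -144.8, 188.4]
tool_rot: [0.0, 0.971, -0.239, 0.0]
wrist_force: [-2.7, -3.8, -0.1]
gripper_width: 24.0
```

```bash
python3 -c "
from h import *
st()"
```

```text
17.85 tcp [ 523.4 -144.8  188.4] yaw -27.64 org [ 611.5 -191.7] bot 169.7 F [-2.75 -3.84 -0.09] M [-0.802  0.565  0.548] tq 1.016 axis in tool 100.2 -0.3 j7 -1.81 q [ 0.08  0.42  0.12  2.05 -0.08  0.67 -1.81]
```

apply_moves:
  moves:
    - [0,-0.0009,0,0.5]

```text
time: 17.95
eef_pos: [523.6, -144.3, 188.4]
tool_rot: [0.0, 0.97, -0.242, 0.0]
wrist_force: [-3.1, -2.5, 1.2]
gripper_width: 23.3
```

```bash
python3 -c "
from h import *
st()"
```

```text
17.95 tcp [ 523.6 -144.3  188.4] yaw -28.05 org [ 611.4 -191.8] bot 169.7 F [-3.08 -2.5   1.24] M [-0.716  0.647  0.626] tq 0.992 axis in tool 100.2 -0.5 j7 -1.81 q [ 0.08  0.42  0.12  2.05 -0.08  0.67 -1.81]
```

Torque while moving reads about 1.0 N m (1.06, 1.02, 0.99), so I'll stop here and release.

apply_moves:
  moves:
    - [0,0,0,0]
    - [0,0,0,0]

```text
time: 18.15
eef_pos: [523.7, -144.1, 188.2]
tool_rot: [0.0, 0.97, -0.242, -0.0]
wrist_force: [-4.3, -3.2, 2.3]
gripper_width: 23.7
```

apply_moves:
  moves:
    - [0,0,0,0]
    - [0,0,0,0]
    - [0,0,0,0]
    - [0,0,0,0]
    - [0,0,0,0]
    - [0,0,0,0]
    - [0,0,0,0]
    - [0,0,0,0]
    - [0,0,0,0]
    - [0,0,0,0]
  jaw: 1

```text
time: 19.15
eef_pos: [524.2, -143.7, 188.1]
tool_rot: [-0.0, 0.97, -0.242, -0.0]
wrist_force: [0.4, -0.3, 0.5]
gripper_width: 92.0
```

```bash
python3 -c "
from h import *
st(); snap('w9')"
```

```text
19.15 tcp [ 524.2 -143.7  188.1] yaw -28.03 org [ 612.  -191.1] bot 169.4 F [ 0.38 -0.31  0.46] M [ 0.054 -0.046  0.004] tq 0.013 axis in tool 100.1 0.3 j7 -1.81 q [ 0.08  0.42  0.12  2.05 -0.08  0.67 -1.81]
19.15 [ 0.076  0.424  0.12   2.053 -0.08   0.669 -1.812] [ 524.2 -143.7  188.1] yaw -28.03 [ 0.38 -0.31  0.46] [ 0.054 -0.046  0.004] 92.0
```

View pics/w9.png

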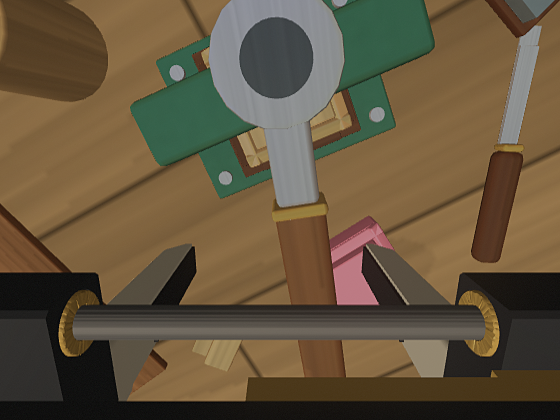

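apply_moves:
  moves:
    - [0,0,-0.015,0]
    - [0,0,-0.02,0]
    - [0,0,-0.025,0]
    - [0,0,-0.025,0]
    - [0,0,-0.025,0]
    - [0,0,-0.025,0]
    - [0,0,-0.025,0]
    - [0,0,0,0]
    - [0,0,0,0]
    - [0,0,0,0]

```text
time: 20.2
eef_pos: [523.7, -143.5, 347.1]
tool_rot: [0.0, 0.97, -0.242, -0.001]
wrist_force: [0.1, 0.9, -0.2]
gripper_width: 93.0
```

```bash
python3 - <<'E'
from h import *
c=snap('w10'); s=save('scene','s10'); cv2.imwrite('pics/s10c.png',cv2.resize(s['frame'][190:320,160:320],None,fx=5,fy=5,interpolation=cv2.INTER_CUBIC))
P=cloud(c); m=(np.hypot(P[...,0]-612,P[...,1]+191)<24)&(P[...,2]>190)&(P[...,2]<250)
q=P[m]; print(np.percentile(q[:,2],[10,50,90])); A=np.c_[q[:,:2]-AX,np.ones(len(q))]; print(np.linalg.lstsq(A,q[:,2],rcond=None)[0])
m=(np.hypot(P[...,0]-612,P[...,1]+191)<40)&(P[...,2]>200)&(P[...,2]<250); print(cv2.minEnclosingCircle(P[m&(abs(P[...,2]-219)<4)][:,:2].astype(np.float32)))
E
```

```text
20.2 [ 0.045  0.248  0.151  1.86  -0.043  1.038 -1.847] [ 523.7 -143.5  347.1] yaw -28.03 [ 0.06  0.93 -0.18] [ 0.063 -0.045 -0.038] 93.0
[217.10872909 219.98917343 222.08934327]
[ 6.24533227e-02 -3.79506549e-02  2.19780925e+02]
((604.3912353515625, -188.86944580078125), 31.94434928894043)
```

View pics/w10.png

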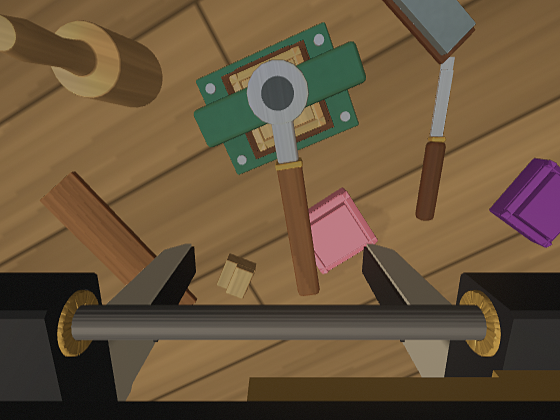

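View pics/s10c.png

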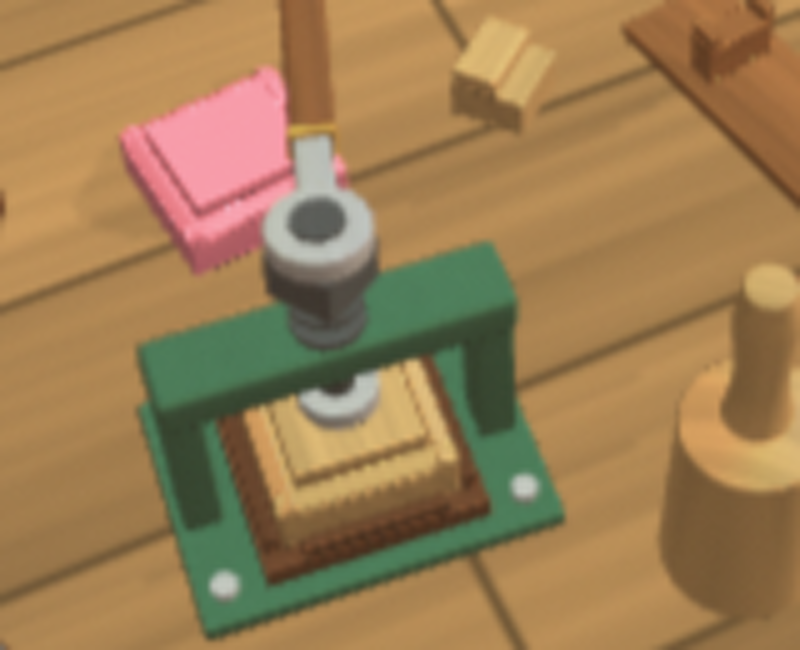

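```bash
python3 - <<'E'
from h import *
robot.job_done(); print(robot.get_obs()['time'])
E
```

```text
the job is handed in; nothing more can be done
the job is handed in; nothing more can be done
```

I fitted the wrench to the clamp screw, tightened the screw to about 1.0 N m, let go and handed the job in at about 20 s. No verdict was reported.

**What I did:** I gripped the wrench about 100 mm from the socket axis, lifted it level and lowered the socket onto the screw head. I then made one 54° counter-clockwise return stroke, letting the ratchet slip, and one slow 134° clockwise driving stroke. That single stroke was enough, so I did no further back-and-forth.

**Torque:** The screw ran at 0.60 to 0.72 N m until the pad met the wood, then rose. The last readings while moving were 1.06, 1.02 and 0.99 N m, with noise of about 0.05. The pad force itself could not be measured directly; by the given figures it should be roughly 150 N.

**Last checks:**
- **Seating:** the top of the wrench head is at 219.8 mm, which puts the socket mouth at about 169.8 mm, fully down. The wrench is tilted about 0.07 rad.
- **Pad and other tools:** the pad is on the blank, and nothing else looks moved in the last views.
- **Gripper:** it is well clear and touching nothing.

**Disagreements:**
- When I let go, the handle swung a few degrees counter-clockwise, the direction in which the ratchet slips, so the screw should not have loosened.
- A circle fitted to the wrench head in the depth data came out 8 mm off the screw axis, with too large a radius (32 mm instead of 27 mm). I put that down to part of the wrench's neck being included. The arm's own position put the socket within 1 mm of the axis just before I let go.

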